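Hang the teal packet caddy over the pantry rail

TASK

Pick up the teal packet caddy and hang it astride the black rail, one leg on either side of the bar, somewhere around the middle of the rail. Lower it onto the bar rather than dropping it, let it hang upright and square across the bar, and let go. Leave the orange caddy and the jar where they are.

Things in the scene. Friction and masses are not known exactly. Their poses are not given: they have to be found in the camera images.
- teal_caddy: Teal saddle-shaped packet caddy on two legs (mm): 104 wide (x), 70 long (y), 147 high, 0.2 kg; yellow cartons in outer pockets. Slot between legs 48 wide, runs along y, open below; 45 deg gable roof, inner ridge 100 above feet. White grip fin on top, 12 thick (x), 40 long (y), 105 to 147 above feet: pinch from above. Origin: mid-slot at feet level, z up (60 above table when hung). Half turn alike.
- rail: Black steel rail fixed on the table: level round bar, 14 mm thick, 300 mm long along y, between posts at y = +-150 mm (16 mm thick, ball tops 168 mm high, wooden feet 100 x 36 x 10 mm). Bar centreline 150 mm above the table, its top 157 mm. Origin on the table under the middle of the bar; z up.
- orange_caddy: Bystander, to be left alone: a caddy of the same shape, size and origin as the teal one, but orange, with green cartons: 104 mm wide (x), 70 mm long (y), 147 mm high. Origin mid-slot at the level of its feet, z up.
- jar: A bystander, to be left alone: a closed nut-brown jar with a blue band and a green lid, 82 mm in diameter, 120 mm high, 0.45 kg. Origin at the centre of its underside, z up.

How it is judged:
On the way:
1. the teal caddy, still held, is lowered astride the bar to within about 15 mm of resting on it (z of teal_caddy in the frame of rail between 0.045 and 0.075 m and x of teal_caddy in the frame of rail between -0.035 and 0.035 m and y of teal_caddy in the frame of rail between -0.085 and 0.085 m and angle between the y axis of teal_caddy and the y axis of rail, either way round below 0.26 rad and angle between teal_caddy's own z axis and vertical below 0.26 rad and contact force between the fingers and teal_caddy above 0.5 N), for 0.05 s.
At the end, for the whole second after the job is handed in: The teal caddy hangs at rest on the bar, released: its origin 45 to 75 mm above the table, within 35 mm of the bar sideways and 85 mm of the rail's middle along it, upright and square to the bar within 15 degrees; the orange caddy and jar upright within 30 mm of their starts (z of teal_caddy in the frame of rail between 0.045 and 0.075 m and x of teal_caddy in the frame of rail between -0.035 and 0.035 m and y of teal_caddy in the frame of rail between -0.085 and 0.085 m and angle between the y axis of teal_caddy and the y axis of rail, either way round below 0.26 rad and angle between teal_caddy's own z axis and vertical below 0.26 rad and contact force between teal_caddy and rail above 0.5 N and linear speed of teal_caddy below 0.05 m/s and distance of each of orange_caddy, jar from where it was at the start of the episode below 0.03 m and angle between each of orange_caddy, jar's own z axis and vertical below 0.2 rad); the robot touches nothing.
It fails at once if the orange caddy is moved by more than 30 mm (distance of orange_caddy from where it was at the start of the episode above 0.03 m).
It fails at once if the jar is moved by more than 30 mm (distance of jar from where it was at the start of the episode above 0.03 m).
It also fails if it takes over 48 s, if anything falls off the work surface, if the arm or the gripper's body presses on something with over 40 N, if the wrist force passes 120 N, or if a joint passes its speed limit or range.

ROBOT

A 7-joint arm with a two-finger parallel gripper is mounted at the origin on the work surface. World frame = base frame: x ahead of the robot, y to its left, z up, the work surface at z = 0. Lengths are in m, angles in rad, forces in N, time in s.
With the tool pointing down it reaches from about 0.4 to 0.85 m from the base axis. Payload 4.5 kg.
Tool frame: the origin (TCP) lies on the centre line of the jaws, within the pads' length; the fingertips stand 8 mm ahead of it and the grasp point (between the pads) lies 11 mm behind it; z points along the fingers, x is the direction in which the jaws open and shut, and the axes are right-handed (so a half turn about z gives the same grasp; the last joint's range is limited). The gripper opens to 88 mm and grips with 3 to 60 N. Pads are 18 mm wide; open, the fingers measure 123 mm over their backs; the gripper's body (75 mm by 187 mm) begins 45 mm behind the grasp point.
Start: joints at [-1.234, 0.689, -0.195, 1.565, 0.157, 0.902, -0.215], TCP at [0.186, 0.597, 0.247] pointing down, gripper open.
Joint ranges: [-3.01, 3.01], [-0.46, 2.08], [-1.47, 1.51], [0.13, 2.56], [-1, 4.14], [0.04, 2.09], [-2.66, 2.66]. Speed limits (rad/s): [2.57, 2.57, 3.14, 3.14, 3.14, 3.14, 3.14].

INTERFACE

Orientations are given as a unit quaternion [x, y, z, w].
In Python, from plant import r gives the robot as it stands.
- The arm moves only by the shell command python3 -m pendant 'ROWS' [FORCE]. ROWS is JSON, a list of rows, each a list of 3 entries, a list of its own where there are three numbers: the turn, a rotation vector about the tool's x, y, z in rad, then the shift along the tool's x, y, z in m, then the opening, from 0 (shut) to 1 (fully open). In form: [[[wx, wy, wz], [tx, ty, tz], claw], ...]. A call has 1 to 10 rows; each row is the pose to reach, as a shift and turn from the pose commanded when the call began, along the tool's axes at that moment; what a row does not reach only later rows make up. A row lasts 1/10 s, in which the tool goes at most 50 mm and 8.59 degrees, less where a joint would pass 70% of its speed; a pose out of reach is approached as far as the arm can. A call with a gripper value outside its range is refused whole. The fingers move at their own pace and stop on an object; FORCE is the grip in N (left out, the last holds). Time passes only in rows, so rows that repeat a pose let the fingers close. It gives the time, the measured TCP pose, the force and the opening at its end, in the units of the state.
- r.get_state(): the state, without advancing time (a new reading comes with each control period).
- r.snapshot(name): name is "scene" or "top" or "wrist"; returns a dict with "image" (400x640x3 uint8, red, green, blue), "mtx" (3x3 intrinsics, pixels), "dist" ([k1, k2, p1, p2, k3] as OpenCV has them; the pictures are not rectified), "R" (3x3) and "t" (3): a world point X has camera coordinates R X + t; the wrist camera has in their place "T_tool_cam" (4x4, takes a point from camera to tool coordinates, whose origin is the TCP and whose axes are the tool frame's). Camera axes: x right, y down, z forward; pixel columns grow to the right and rows downward; lengths in m; the calibration is good to about 2 mm. A picture is of the moment at which its call begins: read the wrist's pose just before it. There is no depth.
- r.finish_job(): hands the job in, once; it reports no verdict.
The state is a dict: "clock": time; "q": joint angles; "qd": joint speeds; "joint_torque": joint torques, N m; "tool_pos": TCP position; "eef_rot": TCP orientation; "contact_force": force on the tool from outside, world axes, zero at the start; "moment": the same for the moment, N m; "opening": opening from 0.0 (shut) to 1.0 (fully open).
Only numpy, scipy, OpenCV 4.12 (cv2) and the standard library are available. Lean on these libraries where they do the work, as an engineer would, in place of code of your own. Each camera call takes 0.05 s, during which the arm holds its last target. There are 200 camera calls.

## Working session

There is one attempt and no reset: what is moved stays moved. The work goes in short steps, Python scripts to look and compute and a shell command to move; the robot and the scene stay as the last step left them, time stands still between calls to the robot, and variables do not carry over. Pictures are saved under pics/ and viewed, about 8 in all and at most 12, crops included, and the job is handed in when it is done.

```bash
mkdir -p pics; cat > h.py <<'E'
import numpy as np, cv2
from plant import r
def shot(n,f):
    s=r.snapshot(n); cv2.imwrite('pics/'+f,cv2.cvtColor(s['image'],cv2.COLOR_RGB2BGR)); np.save('pics/'+f+'.npy',s,allow_pickle=True); return s
def load(f): return np.load('pics/'+f+'.npy',allow_pickle=True).item()
def plane(s,uv,z):
    uv=np.array(uv,float).reshape(-1,1,2)
    p=cv2.undistortPoints(uv,s['mtx'],np.array(s['dist'],float))[:,0]
    R=np.array(s['R']);t=np.array(s['t']); d=np.c_[p,np.ones(len(p))]@R; c=-R.T@t
    return c+d*((z-c[2])/d[:,2])[:,None]
E
python3 - <<'E'
from h import *
st=r.get_state(); print(st)
a=shot('top','top0.png');b=shot('scene','scene0.png')
for s in(a,b): print(-np.array(s['R']).T@s['t'])
E
```

```text
{'clock': 0.0, 'q': array([-1.23422186,  0.68997598, -0.19452567,  1.56635599,  0.15732384,
        0.90248192, -0.21509554]), 'qd': array([ 0.00058495, -0.00060828, -0.00032473, -0.00062762,  0.001283  ,
        0.00014477, -0.0003456 ]), 'joint_torque': array([-2.07128014e-04, -5.27560794e+01, -1.26670852e+00, -1.53429455e+01,
       -5.25585737e-02,  6.48506146e-03,  1.70239441e-04]), 'tool_pos': array([0.18621684, 0.59596537, 0.24591212]), 'eef_rot': array([ 8.05623852e-01,  5.92426683e-01, -6.91067361e-04,  5.96782033e-04]), 'contact_force': array([0.01361009, 0.45571924, 0.10381735]), 'moment': array([-0.03162824, -0.04877899,  0.0338494 ]), 'opening': 1.0017413149234398}
[ 0.43285752 -0.0622783   1.00660821]
[1.16029824 0.35158462 1.10202004]
```

View pics/top0.png

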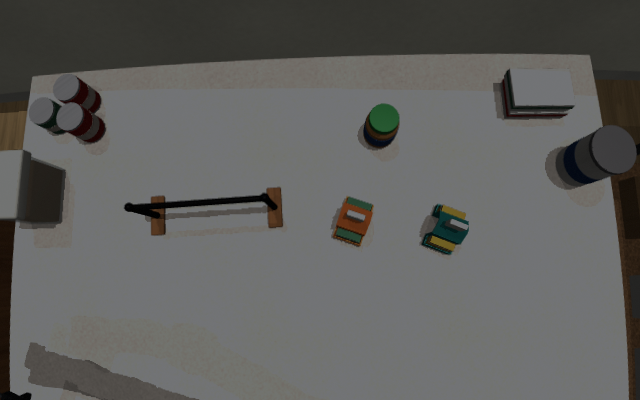

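View pics/scene0.png

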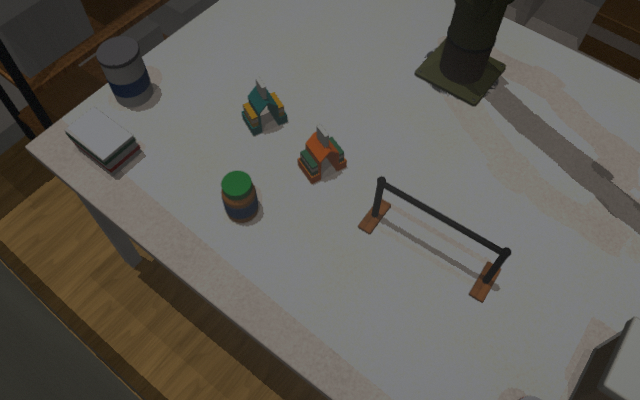

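The top view shows the rail (ball tops about (129,208) and (264,198)), the orange caddy (355,220), the teal caddy (448,228) with its fin at (458,225), and the jar (381,125). The scene view agrees, with teal at (264,108) and the rail from (381,182) to (506,252).

```bash
python3 - <<'E'
from h import *
a=load('top0.png');b=load('scene0.png')
def blobs(s,box,f,mn):
    x0,y0,x1,y1=box; im=s['image'][y0:y1,x0:x1]; h=cv2.cvtColor(im,cv2.COLOR_RGB2HSV).astype(int)
    m=f(h).astype(np.uint8); n,l,st,c=cv2.connectedComponentsWithStats(m)
    out=[]
    for i in range(1,n):
        if st[i,4]>=mn:
            p=np.argwhere(l==i)[:,::-1].astype(np.float32)+[x0,y0]
            out.append(cv2.minAreaRect(p.astype(np.float32))); print(st[i,4],c[i]+[x0,y0],out[-1])
    return out
def rectw(s,rc,z):
    P=plane(s,cv2.boxPoints(rc),z); e1=P[1]-P[0]; e2=P[2]-P[1]
    l=e1 if np.linalg.norm(e1)>np.linalg.norm(e2) else e2
    print(' world',P.mean(0).round(4),'sides',np.linalg.norm(e1).round(4),np.linalg.norm(e2).round(4),'yaw',np.degrees(np.arctan2(l[1],l[0])).round(1))
print('px sample fin',cv2.cvtColor(a['image'],cv2.COLOR_RGB2HSV)[225,455:462], 'table',cv2.cvtColor(a['image'],cv2.COLOR_RGB2HSV)[270,400])
for nm,box in (('teal',(420,195,475,262)),('orange',(330,190,380,250))):
    h=cv2.cvtColor(a['image'][box[1]:box[3],box[0]:box[2]],cv2.COLOR_RGB2HSV)
    print(nm)
    if nm=='teal':
        print('body teal'); [rectw(a,q,.1) for q in blobs(a,box,lambda h:(h[...,0]>80)&(h[...,0]<100)&(h[...,1]>120),15)]
        print('yellow'); [rectw(a,q,.06) for q in blobs(a,box,lambda h:(h[...,0]>18)&(h[...,0]<32)&(h[...,1]>150),10)]
    else:
        print('body'); [rectw(a,q,.1) for q in blobs(a,box,lambda h:(h[...,0]<15)&(h[...,1]>150),15)]
print('jar'); [rectw(a,q,.12) for q in blobs(a,(350,90,410,155),lambda h:(h[...,0]>45)&(h[...,0]<75)&(h[...,1]>120),50)]
print('fin manual',plane(a,[(449,221),(467,228),(458,224.5)],.147), 'orange fin',plane(a,[(347,213),(365,219)],.147))
print('balls',plane(a,[(129,208),(264,198)],.16), plane(b,[(381,182),(506,252)],.16))
print('scene teal fin top',plane(b,[(258,83),(268,95)],.147))
cv2.imwrite('pics/c0.png',np.hstack([cv2.resize(cv2.cvtColor(a['image'],cv2.COLOR_RGB2BGR)[190:265,330:480],None,fx=5,fy=5,interpolation=2)]))
E
```

```text
px sample fin [[ 23  14  74]
 [ 90   3 101]
 [105   9 117]
 [110   7 117]
 [105   9 118]
 [113   9 118]
 [105   9 117]] table [113   9 118]
teal
body teal
717 [445.49372385 229.74895397] ((446.8463439941406, 230.41708374023438), (38.42267990112305, 42.96623992919922), 20.2248592376709)
 world [ 0.4969 -0.3178  0.1   ] sides 0.0971 0.0862 yaw -23.8
yellow
136 [452.95588235 211.875     ] ((453.0344543457031, 211.91378784179688), (24.8831729888916, 5.385165214538574), 21.801406860351562)
211 [440.88151659 242.9478673 ] ((440.26708984375, 243.2876739501953), (27.6217098236084, 9.48033332824707), 20.556047439575195)
 world [ 0.5421 -0.3466  0.06  ] sides 0.0129 0.0582 yaw -113.8
 world [ 0.4701 -0.3114  0.06  ] sides 0.0221 0.0639 yaw -112.5
orange
body
649 [353.04930663 219.87365177] ((353.1000671386719, 221.70001220703125), (30.990318298339844, 41.10960388183594), 18.434947967529297)
17 [342.47058824 238.82352941] ((342.5500183105469, 238.8500213623047), (7.905693531036377, 1.8973664045333862), 18.43494987487793)
15 [356.13333333 243.6       ] ((355.98077392578125, 243.59617614746094), 
[... 153 characters left out ...]
 sides 0.0042 0.0175 yaw -110.1
 world [ 0.4737 -0.114   0.1   ] sides 0.0052 0.0143 yaw -103.0
jar
710 [383.22957746 118.71830986] ((383.5, 118.5), (29.0, 29.0), 90.0)
 world [ 0.7541 -0.1868  0.12  ] sides 0.0667 0.0698 yaw 176.4
fin manual [[ 0.5130103  -0.31029555  0.147     ]
 [ 0.49688787 -0.34788722  0.147     ]
 [ 0.50495231 -0.32907553  0.147     ]] orange fin [[ 0.53663466 -0.09476142  0.147     ]
 [ 0.52277238 -0.1322911   0.147     ]]
balls [[0.55851291 0.37731637 0.16      ]
 [0.57188163 0.07956369 0.16      ]] [[0.5772503  0.08066427 0.16      ]
 [0.56095132 0.37834409 0.16      ]]
scene teal fin top [[ 0.51116178 -0.33578483  0.147     ]
 [ 0.52670313 -0.28899772  0.147     ]]
```

View pics/c0.png

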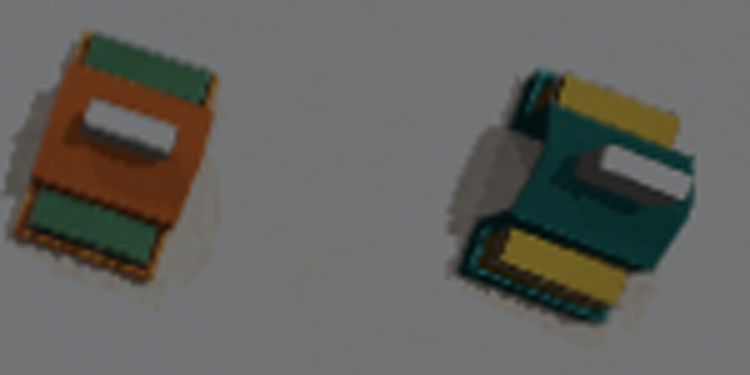

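The fin is 40 mm long, the two views agree, and the rail measures 298 mm. That gives teal at about (0.505,-0.331) with long axis 67°. The rail middle is at about (0.567,0.229) with axis about 93°.

```bash
cat >> h.py <<'E'
from scipy.spatial.transform import Rotation as Ro
def go(p,yaw,base=None):
    "tool-frame turn/shift to bring TCP to p, pointing down, tool x at yaw deg; base=(pos,R) commanded"
    if base is None:
        st=r.get_state(); base=(np.array(st['tool_pos']),Ro.from_quat(st['eef_rot']))
    y=np.radians(yaw); T=Ro.from_matrix(np.c_[[np.cos(y),np.sin(y),0],[np.sin(y),-np.cos(y),0],[0,0,-1]])
    print('turn',(base[1].inv()*T).as_rotvec().round(4),'shift',base[1].inv().apply(np.array(p)-base[0]).round(4)); return (np.array(p),T)
E
python3 - <<'E'
from h import *
b=go([.55,.15,.32],15); go([.505,-.331,.27],-23,b)
E
```

```text
turn [9.0000e-04 1.4000e-03 1.0063e+00] shift [-0.3174  0.4802 -0.0734]
turn [0.     0.     0.6632] shift [-0.168  0.453  0.05 ]
```

```bash
python3 -m pendant '[[[0,0,0.1],[-0.03,0.045,-0.0734],1],[[0,0,0.2],[-0.06,0.09,-0.0734],1],[[0,0,0.3],[-0.09,0.135,-0.0734],1],[[0,0,0.4],[-0.12,0.18,-0.0734],1],[[0,0,0.5],[-0.15,0.225,-0.0734],1],[[0,0,0.6],[-0.18,0.27,-0.0734],1],[[0,0,0.7],[-0.21,0.315,-0.0734],1],[[0,0,0.8],[-0.24,0.36,-0.0734],1],[[0,0,0.9],[-0.27,0.405,-0.0734],1],[[0,0,1.0],[-0.3,0.45,-0.0734],1]]' 20; python3 - <<'E'
from h import *
go([.505,-.331,.27],-23)
E
```

```text
clock: 1.1
tool_pos: [0.4857, 0.2255, 0.3199]
eef_rot: [0.991, 0.132, -0.0, -0.0]
contact_force: [0.8, 1.0, 0.7]
opening: 0.997
turn [0.000e+00 4.000e-04 6.656e-01] shift [-0.1267  0.5422  0.0499]
```

```bash
python3 -m pendant '[[[0,0,0.07],[-0.012,0.045,0],1],[[0,0,0.14],[-0.024,0.09,0],1],[[0,0,0.21],[-0.036,0.135,0],1],[[0,0,0.28],[-0.048,0.18,0],1],[[0,0,0.35],[-0.06,0.225,0],1],[[0,0,0.42],[-0.072,0.27,0],1],[[0,0,0.49],[-0.084,0.315,0],1],[[0,0,0.56],[-0.096,0.36,0],1],[[0,0,0.63],[-0.108,0.405,0],1],[[0,0,0.66],[-0.115,0.44,0],1]]'; python3 -m pendant '[[[0,0,0],[0,0,0],1],[[0,0,0],[0,0,0],1],[[0,0,0],[0,0,0],1]]'; python3 - <<'E'
from h import *
go([.505,-.331,.27],-23)
E
```

```text
clock: 2.1
tool_pos: [0.4896, -0.2306, 0.3199]
eef_rot: [0.98, -0.197, -0.0, 0.0]
contact_force: [0.7, -0.2, 1.3]
opening: 0.999
clock: 2.4
tool_pos: [0.4907, -0.2257, 0.3197]
eef_rot: [0.981, -0.194, -0.001, -0.001]
contact_force: [-0.5, 0.7, -0.5]
opening: 0.999
turn [-0.0012  0.0013  0.0118] shift [0.0532 0.092  0.0495]
```

```bash
python3 -m pendant '[[[0,0,0.01],[0.02,0.035,0.01],1],[[0,0,0.01],[0.04,0.07,0.03],1],[[0,0,0.01],[0.053,0.092,0.0495],1],[[0,0,0.01],[0.053,0.092,0.0495],1],[[0,0,0.01],[0.053,0.092,0.0495],1],[[0,0,0.01],[0.053,0.092,0.0495],1]]'; python3 - <<'E'
from h import *
st=r.get_state(); np.save('pics/w1.st.npy',st,allow_pickle=True)
s=shot('wrist','w1.png'); print(s['T_tool_cam'])
E
```

```text
clock: 3.0
tool_pos: [0.5055, -0.3305, 0.2711]
eef_rot: [0.98, -0.198, 0.0, -0.001]
contact_force: [-0.2, -0.0, 0.2]
opening: 1.0
[[ 9.99999220e-01 -5.01480066e-04 -1.14403112e-03  1.98710280e-04]
 [ 8.04654614e-04  9.59145091e-01  2.82913496e-01 -7.36057047e-02]
 [ 9.55416351e-04 -2.82914196e-01  9.59144747e-01 -1.37863811e-01]
 [ 0.00000000e+00  0.00000000e+00  0.00000000e+00  1.00000000e+00]]
```

View pics/w1.png

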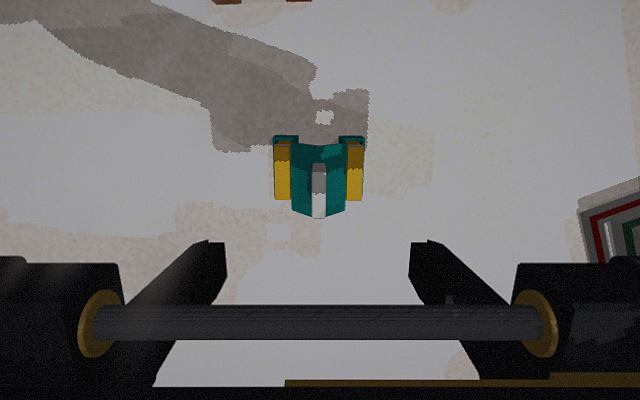

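The wrist view shows the fin's white top at about (319,205), running vertically and square between the jaws.

```bash
cat >> h.py <<'E'
def wcam(s,st):
    T=np.eye(4);T[:3,:3]=Ro.from_quat(st['eef_rot']).as_matrix();T[:3,3]=st['tool_pos']; C=T@np.array(s['T_tool_cam'])
    R=C[:3,:3].T; return dict(s,R=R,t=-R@C[:3,3])
E
python3 - <<'E'
from h import *
st=np.load('pics/w1.st.npy',allow_pickle=True).item(); s=wcam(load('w1.png'),st)
h=cv2.cvtColor(s['image'],cv2.COLOR_RGB2HSV).astype(int)[160:225,300:340]
m=((h[...,1]<40)&(h[...,2]>120)).astype(np.uint8)
g=s['image'][160:225,300:340].mean(2).astype(int); 
for v in (190,195,200,205,210,214,217,219): print(v, g[v-160,6:34])
P=plane(s,[(319,193),(319,217.5),(312,205),(326,205)],.147); print(P, np.degrees(np.arctan2(*(P[0]-P[1])[[1,0]])))
y=plane(s,[(274,199),(363,200)],.08); print('x-axis',np.degrees(np.arctan2(*(y[1]-y[0])[[1,0]])))
E
```

```text
190 [ 44  22  33  29  27  45  98 103 106 104 106 107 107 104 102 104 106 105
 100  96  55  56  53  61  53  56  58  58]
195 [ 45  53  52  40  23  68 141 156 168 159 160 165 165 164 163 164 166 163
 164 143  44  52  54  59  52  58  58  56]
200 [ 53  44  43  54  42  70 140 157 164 161 161 161 161 164 163 162 164 166
 159 143  46  51  61  59  56  51  58  53]
205 [ 53  51  59  52  46  72 138 154 162 159 160 164 161 161 159 160 162 164
 157 139  42  58  55  54  67  56  55  56]
210 [ 50  48  46  51  44  77 144 156 164 161 161 161 162 159 160 162 164 163
 139 121  35  46  45  47  52  58  55  44]
214 [ 42  44  45  47  43  76 142 157 164 161 162 159 162 161 149 149 152 153
 135 115  47  48  53  46  43  41  57 114]
217 [157 158 164 161 162 154 135 144 155 154 150 154 154 142 140 140 138 137
 133 151 163 166 167 170 164 164 162 166]
219 [154 155 154 154 159 161 156 158 154 158 154 153 157 158 155 166 162 162
 166 164 165 163 162 164 162 164 163 162]
[[ 0.5075427  -0.3290002   0.147     ]
 [ 0.49937257 -0.34841919  0.147     ]
 [ 0.49829167 -0.33617181  0.147     ]
 [ 0.50887834 -0.34064182  0.147     ]] 67.18211355494397
x-axis -23.562209553730046
```

```bash
python3 - <<'E'
from h import *
go([.507,-.330,.122],-23.2)
E
```

```text
turn [-0.0013 -0.001   0.0061] shift [ 0.001  -0.001   0.1493]
```

```bash
python3 -m pendant '[[[-0.001,-0.001,0.006],[0.001,-0.001,0.04],1],[[-0.001,-0.001,0.006],[0.001,-0.001,0.08],1],[[-0.001,-0.001,0.006],[0.001,-0.001,0.11],1],[[-0.001,-0.001,0.006],[0.001,-0.001,0.135],1],[[-0.001,-0.001,0.006],[0.001,-0.001,0.149],1],[[-0.001,-0.001,0.006],[0.001,-0.001,0.149],1],[[-0.001,-0.001,0.006],[0.001,-0.001,0.149],1]]'; python3 -m pendant '[[[0,0,0],[0,0,0],0],[[0,0,0],[0,0,0],0],[[0,0,0],[0,0,0],0],[[0,0,0],[0,0,0],0],[[0,0,0],[0,0,0],0],[[0,0,0],[0,0,0],0],[[0,0,0],[0,0,0],0],[[0,0,0],[0,0,0],0]]' 25
```

```text
clock: 3.75
tool_pos: [0.5066, -0.3322, 0.1227]
eef_rot: [0.979, -0.202, 0.0, 0.001]
contact_force: [-0.2, 0.9, 0.0]
opening: 1.001
clock: 4.55
tool_pos: [0.5058, -0.3322, 0.1215]
eef_rot: [0.979, -0.203, -0.001, 0.0]
contact_force: [0.8, -0.4, 0.1]
opening: 0.302
```

```bash
python3 -m pendant '[[[0,0,0],[0,0,0],0],[[0,0,0],[0,0,0],0],[[0,0,0],[0,0,0],0],[[0,0,0],[0,0,0],0],[[0,0,0],[0,0,0],0],[[0,0,0],[0,0,0],0]]' 25
```

```text
clock: 5.15
tool_pos: [0.5058, -0.3322, 0.1215]
eef_rot: [0.979, -0.203, -0.001, 0.0]
contact_force: [0.1, 0.4, -0.8]
opening: 0.134
```

The jaws stopped at 11.8 mm, which is the fin's thickness. Next is a 210 mm lift.

```bash
python3 -m pendant '[[[0,0,0],[0,0,-0.015],0],[[0,0,0],[0,0,-0.04],0],[[0,0,0],[0,0,-0.07],0],[[0,0,0],[0,0,-0.1],0],[[0,0,0],[0,0,-0.13],0],[[0,0,0],[0,0,-0.16],0],[[0,0,0],[0,0,-0.19],0],[[0,0,0],[0,0,-0.21],0],[[0,0,0],[0,0,-0.21],0],[[0,0,0],[0,0,-0.21],0]]';  python3 - <<'E'
from h import *
st=r.get_state(); print(st['opening'],st['contact_force'])
b=go([.58,-.04,.332],-10); go([.567,.229,.332],3,b)
E
```

```text
clock: 6.15
tool_pos: [0.5056, -0.3316, 0.3306]
eef_rot: [0.979, -0.203, -0.001, -0.0]
contact_force: [-0.3, -0.6, -2.9]
opening: 0.132
0.13175428587795096 [-0.30290063 -0.62532071 -2.92978527]
turn [ 2.000e-04  2.600e-03 -2.334e-01] shift [-0.0474 -0.2972 -0.0014]
turn [ 0.      0.     -0.2269] shift [-0.0595 -0.2627  0.    ]
```

```bash
python3 -m pendant '[[[0,0,-0.01],[-0.002,-0.015,0],0],[[0,0,-0.035],[-0.007,-0.045,0],0],[[0,0,-0.06],[-0.012,-0.08,0],0],[[0,0,-0.09],[-0.018,-0.115,0],0],[[0,0,-0.12],[-0.024,-0.15,0],0],[[0,0,-0.15],[-0.03,-0.185,0],0],[[0,0,-0.18],[-0.035,-0.22,0],0],[[0,0,-0.205],[-0.04,-0.255,0],0],[[0,0,-0.225],[-0.045,-0.28,0],0],[[0,0,-0.233],[-0.0474,-0.297,0],0]]'; python3 -m pendant '[[[0,0,-0.01],[-0.004,-0.015,0],0],[[0,0,-0.035],[-0.01,-0.045,0],0],[[0,0,-0.06],[-0.018,-0.08,0],0],[[0,0,-0.09],[-0.026,-0.115,0],0],[[0,0,-0.12],[-0.034,-0.15,0],0],[[0,0,-0.15],[-0.042,-0.185,0],0],[[0,0,-0.18],[-0.05,-0.22,0],0],[[0,0,-0.21],[-0.056,-0.245,0],0],[[0,0,-0.227],[-0.0595,-0.263,0],0],[[0,0,-0.227],[-0.0595,-0.263,0],0]]'; python3 -m pendant '[[[0,0,0],[0,0,0],0],[[0,0,0],[0,0,0],0],[[0,0,0],[0,0,0],0]]';python3 - <<'E'
from h import *
go([.567,.229,.332],3)
st=r.get_state(); np.save('pics/w2.st.npy',st,allow_pickle=True)
s=shot('wrist','w2.png'); shot('scene','scene2.png')
E
```

```text
clock: 7.15
tool_pos: [0.5798, -0.0363, 0.3296]
eef_rot: [0.996, -0.085, -0.002, -0.001]
contact_force: [-0.3, -0.1, -2.1]
opening: 0.136
clock: 8.15
tool_pos: [0.5668, 0.2315, 0.3306]
eef_rot: [1.0, 0.028, -0.001, -0.0]
contact_force: [-1.1, 0.3, -2.1]
opening: 0.133
clock: 8.45
tool_pos: [0.5681, 0.2265, 0.3313]
eef_rot: [1.0, 0.024, -0.001, 0.001]
contact_force: [-0.5, -0.4, -2.4]
opening: 0.134
turn [ 0.0016  0.0011 -0.0037] shift [-0.0009 -0.0026 -0.0007]
```

View pics/w2.png

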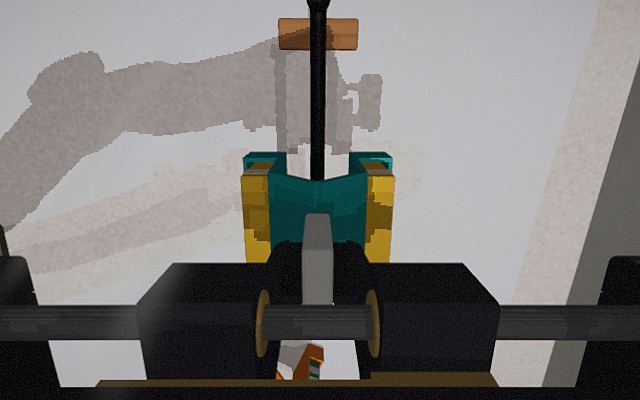

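View pics/scene2.png

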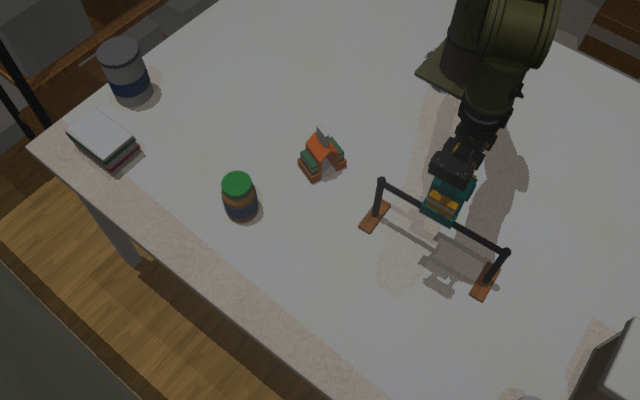

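The wrist view shows the teal caddy held level with the bar running from (318,178) up to (318,30), midway between the legs (243..393). The scene view shows the caddy above the middle of the rail and the bystanders untouched. Now the lateral offset.

```bash
python3 - <<'E'
from h import *
st=np.load('pics/w2.st.npy',allow_pickle=True).item(); s=wcam(load('w2.png'),st)
g=s['image'].mean(2); uv=[]
for v in range(60,150,10):
    c=300+np.where(g[v,300:340]<45)[0]; uv.append((c.mean(),v)); 
print(np.round(uv,1).tolist())
P=plane(s,uv,.150); Rt=Ro.from_quat(st['eef_rot']); L=Rt.inv().apply(P-st['tool_pos'])
k=np.polyfit(L[:,1],L[:,0],1); print('bar in tool: x at y=0 %.4f slope %.4f'%(k[1],k[0]), 'y range',L[[0,-1],1])
kp=np.polyfit(P[:,1],P[:,0],1); print('bar x at y=.229',np.polyval(kp,.229),'yaw',np.degrees(np.arctan2(1,kp[0])))
# legs' top-front teal corners, symmetric at z = feet+~.09
Q=Rt.inv().apply(plane(s,[(243,170),(393,170)],.332+.011-.132+.08)-st['tool_pos']);print(Q)
E
```

```text
[[317.0, 60.0], [317.5, 70.0], [317.5, 80.0], [317.5, 90.0], [317.5, 100.0], [317.5, 110.0], [317.5, 120.0], [317.0, 130.0], [317.0, 140.0]]
bar in tool: x at y=0 -0.0000 slope -0.0037 y range [-0.10836305 -0.03824397]
bar x at y=.229 0.5677105094395695 yaw 92.57856484814029
[[-0.03996959 -0.0377401   0.04032418]
 [ 0.0412136  -0.03770234  0.04023728]]
```

The bar is centred under the tool (0.0 mm, 0.2°). I'll lower straight down to about 8 mm above rest, then go gently.

```bash
python3 -m pendant '[[[0,0,0],[0,-0.002,0.015],0],[[0,0,0],[0,-0.002,0.035],0],[[0,0,0],[0,-0.002,0.055],0],[[0,0,0],[0,-0.002,0.075],0],[[0,0,0],[0,-0.002,0.095],0],[[0,0,0],[0,-0.002,0.115],0],[[0,0,0],[0,-0.002,0.13],0],[[0,0,0],[0,-0.002,0.14],0],[[0,0,0],[0,-0.002,0.142],0],[[0,0,0],[0,-0.002,0.142],0]]'; python3 -m pendant '[[[0,0,0],[0,0,0.002],0],[[0,0,0],[0,0,0.003],0],[[0,0,0],[0,0,0.004],0],[[0,0,0],[0,0,0.005],0],[[0,0,0],[0,0,0.006],0],[[0,0,0],[0,0,0.006],0],[[0,0,0],[0,0,0.006],0]]'
```

```text
clock: 9.55
tool_pos: [0.5676, 0.2305, 0.1894]
eef_rot: [1.0, 0.026, -0.0, 0.0]
contact_force: [-0.3, 0.2, -2.3]
opening: 0.131
clock: 10.25
tool_pos: [0.5673, 0.2306, 0.1832]
eef_rot: [1.0, 0.026, -0.001, 0.0]
contact_force: [-0.2, -1.0, -2.5]
opening: 0.133
```

```bash
python3 -m pendant '[[[0,0,0],[0,0,0.001],0],[[0,0,0],[0,0,0.002],0],[[0,0,0],[0,0,0.002],0],[[0,0,0],[0,0,0.002],0]]'; python3 -m pendant '[[[0,0,0],[0,0,0.001],0],[[0,0,0],[0,0,0.001],0],[[0,0,0],[0,0,0.001],0]]'
```

```text
clock: 10.65
tool_pos: [0.5675, 0.2307, 0.1815]
eef_rot: [1.0, 0.026, -0.0, 0.0]
contact_force: [-1.0, -0.0, 0.4]
opening: 0.13
clock: 10.95
tool_pos: [0.5675, 0.2307, 0.1814]
eef_rot: [1.0, 0.026, -0.0, -0.0]
contact_force: [-3.1, -0.4, 6.1]
opening: 0.131
```

Contact came at TCP z 0.1815, exactly the expected rest height. I'll ease off the load and open.

```bash
python3 -m pendant '[[[0,0,0],[0,0,-0.001],0],[[0,0,0],[0,0,-0.001],0],[[0,0,0],[0,0,-0.001],0.2],[[0,0,0],[0,0,-0.001],0.3],[[0,0,0],[0,0,-0.001],0.4],[[0,0,0],[0,0,-0.001],0.5],[[0,0,0],[0,0,-0.001],0.6],[[0,0,0],[0,0,-0.001],0.6],[[0,0,0],[0,0,-0.001],0.6],[[0,0,0],[0,0,-0.001],0.6]]' 10; python3 - <<'E'
from h import *
shot('wrist','w3.png')
E
```

```text
clock: 11.95
tool_pos: [0.5673, 0.2306, 0.1812]
eef_rot: [1.0, 0.026, -0.001, 0.0]
contact_force: [0.0, -0.1, 0.3]
opening: 0.597
```

View pics/w3.png

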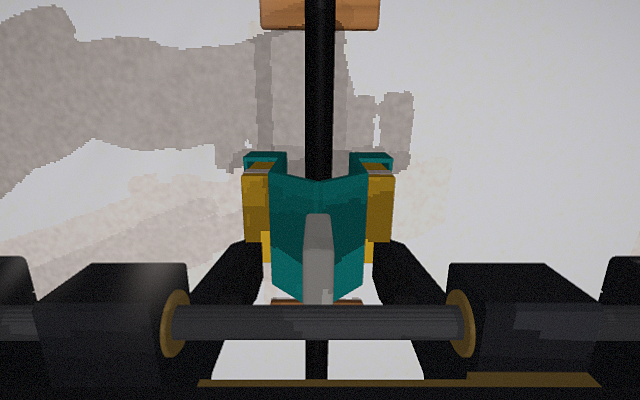

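The jaws are clear of the fin at (317,260). The caddy sits level and square with its legs on both sides of the bar. Next: retreat upward and check.

```bash
python3 -m pendant '[[[0,0,0],[0,0,-0.01],0.6],[[0,0,0],[0,0,-0.03],0.6],[[0,0,0],[0,0,-0.06],0.6],[[0,0,0],[0,0,-0.09],0.6],[[0,0,0],[0,0,-0.12],0.6],[[0,0,0],[0,0,-0.15],0.6],[[0,0,0],[0,0,-0.15],0.6],[[0,0,0],[0,0,-0.15],0.6],[[0,0,0],[0,0,-0.15],0.6],[[0,0,0],[0,0,-0.15],0.6]]'; python3 - <<'E'
from h import *
st=r.get_state(); s=shot('wrist','w4.png'); b=shot('scene','scene4.png')
a=load('scene0.png')
cv2.imwrite('pics/c4.png',np.hstack([cv2.cvtColor(s['image'],cv2.COLOR_RGB2BGR)[60:400:1,150:490],cv2.resize(cv2.cvtColor(b['image'],cv2.COLOR_RGB2BGR)[130:300,350:530],(360,340))]))
d=np.abs(a['image'].astype(int)-b['image']).max(2); print('bystander diff',(d[120:185,295:350]>40).sum(),(d[165:225,215:262]>40).sum())
E
```

```text
clock: 13.0
tool_pos: [0.5668, 0.2304, 0.33]
eef_rot: [1.0, 0.026, -0.002, 0.001]
contact_force: [0.4, 0.5, 0.3]
opening: 0.598
bystander diff 0 0
```

View pics/c4.png

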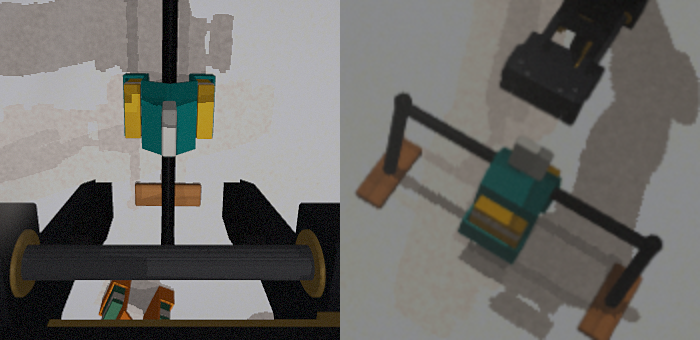

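The left crop shows the caddy square on the bar, fin at (170,128). The right crop shows it hanging upright around the middle of the rail, with the gripper well clear above. I'm handing the job in.

```bash
python3 -c "
from plant import r
print(r.finish_job(), r.get_state()['clock'])"
```

```text
the job is handed in; nothing more can be done
the job is handed in; nothing more can be done
```

The teal caddy is hanging astride the rail near its middle, released, and the job is handed in. The arm took about 13 s of the 48 s allowed.

I gripped the white fin from above, and the jaws stopped at 11.8 mm against its 12 mm thickness. I carried it over the rail, confirmed the bar was centred under the slot to within 1 mm and 0.3°, and lowered it. Contact came at the expected rest height, with about 6 N at most, and I eased off before opening.

- **Caddy:** the last pictures show it upright and square on the bar, legs on either side. I judged this by eye and did not measure its final pose.
- **Gripper:** it was about 150 mm above the release point, with force on the tool near zero.
- **Orange caddy and jar:** comparing the scene pictures before and after showed no change at either one.

No check failed or disagreed.

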